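# Start and drive the hold-down bolt of a chair-part jig

## Task

Take the red-knobbed hold-down bolt from the dark wooden caddy and stand it upright in the brass bush of the jig. Gently turn it backward (anticlockwise from above) until its thread lugs drop into the thread start, then drive it forward (clockwise) until its flange is snug and fully home on the pale chair part, its cork ring squeezed flat, and let go. Do not force it: pressing hard or cranking against a crossed start tears the bush loose in the wood; leave the black-knobbed bolt and the sanding block where they are.

Things in the scene. Friction and masses are not known exactly. Their poses are not given: they have to be found in the camera images.
- bolt_knob (a point): Centre of the grip of the loose hold-down bolt (about 0.2 kg). Grip: upright red plastic bar, 60 mm (x) by 20 mm (y) by 36 mm tall (z, up the bolt axis). Underneath, a 6 mm neck, then a flange. The bolt starts upright in one of the two holes of a fixed dark wooden caddy, the flange resting on the caddy's top, 42 mm above the table.
- bolt_flange (a point): Centre of the underside of the red bolt's steel flange, a disc of radius 38 mm, 6 mm thick. It lies 30 mm below bolt_knob on the bolt's axis; z up the bolt.
- bolt_lugs (a point): Point on the red bolt's axis 19.4 mm below bolt_flange, level with the middle of its three round radial thread lugs (5 mm thick, reaching radius 19.7 mm, 120 degrees apart, one along x). The shank, radius 11.5 mm with a coned tip, ends 14 mm below this point.
- spare_knob (a point): Same point on the black-knobbed spare bolt of the same shape, in the caddy's other hole, 110 mm from the red one: leave it alone.
- jig: Jig fixed on the bench: plywood base 230 x 200 x 18 mm carrying the pale chair part, top 54 mm above the table. Origin on the table under the brass bush's axis, z up. The angle of the bush's thread starts has nothing to do with the jig's yaw and differs every time.
- seat (a point): On the bush's axis, level with the chair part's top (54 mm above the table): where the centre of the flange's underside ends when home; z up. The wood has a 60 mm hole here with the open brass bush in it (bore radius 21.5 mm, rim 1 mm below this point). Flange underside above this point: 18 mm with lugs on the teeth, 13 on the lip, 4 in the thread start, 0 home.
- lip (a point): Bush axis, level with its flat inner lip (inner radius 14.5 mm), 9 mm below seat. Three 32 degree gaps, 120 degrees apart, break it; a blunt tooth, 5 mm tall, 10 degrees wide, stands at each gap's anticlockwise side. Lugs on the lip jam on teeth if turned clockwise; anticlockwise (120 degrees at most) they drop in the gaps. A lug caught on a tooth's gap-side corner: ease clockwise.
- start (a point): Bush axis, level with the thread's floor under the gaps, 9 mm below lip. Lugs dropped here stop against the gap's side if turned on anticlockwise; clockwise they sink 4.1 mm per rad under the lip, with 1 mm axial play. The flange is home after about 1.2 to 1.7 rad; the torque then rises. Snug: about 0.2 to 0.3 N m; friction then holds it.
- pad (a joint): Squeeze of the springy cork ring (outer radius 43 mm) around the bush, m: 0 = free, standing 2 mm above the wood; 0.002 = flush with the wood. 4 N per mm. Held down by the bolt's flange when home.
- bush (a joint): Twist of the brass bush in the wood, rad, anticlockwise positive; 0 = sound, as at the start. Dry friction holds it up to about 0.7 N m, then it spins: it must not turn.
- sanding_block: Bystander: cork sanding block with blue abrasive, 102 x 62 x 32 mm., lying beyond the jig and caddy: leave it alone.
Things that resemble listed ones, but are neither listed nor needed, are in the scene too. What is shaped like the part that bears bolt_knob but green or pink is not meant.

How it is judged:
By the outcome, as a careful person would: the job done as asked, in the order asked, and still so for the second after the job is handed in, with the robot touching nothing.
It also fails if it takes over 64 s, if anything falls off the work surface, if the arm or the gripper's body presses on something with over 40 N, if the wrist force passes 120 N, or if a joint passes its speed limit or range.

## Robot

A 7-joint arm with a two-finger parallel gripper is mounted at the origin on the work surface. World frame = base frame: x ahead of the robot, y to its left, z up, the work surface at z = 0. Lengths are in m, angles in rad, forces in N, time in s.
With the tool pointing down it reaches from about 0.4 to 0.875 m from the base axis. Payload 19.3 kg.
Tool frame: the origin (TCP) lies midway between the tips of the shut fingers; the grasp point (between the pads) lies 19 mm behind it; z points along the fingers, y is the direction in which the jaws open and shut (so a half turn about z gives the same grasp; the last joint's range is limited). The gripper opens to 85 mm and grips with 20 to 120 N. Pads are 22 mm wide; open, the fingers measure 114 mm over their backs; the gripper's body (76 mm by 85 mm) begins 54 mm behind the grasp point. The pads swing forward as they close: fully open they stand 13 mm farther back than shut.
Start: joints at [-1.206, 0.521, -0.036, 1.599, 0.021, 1.021, -0.113], TCP at [0.263, 0.567, 0.231] pointing down, gripper open.
Joint ranges: [-2.91, 2.91], [-0.3, 2.13], [-1.5, 1.42], [0.17, 2.43], [-1.26, 4.41], [0.16, 1.93], [-2.52, 2.52]. Speed limits (rad/s): [1.89, 1.89, 2.39, 2.39, 3.01, 3.01, 3.01].

## Interface

Orientations are given as [roll, pitch, yaw] about the fixed x, y, z axes, in that order (R = Rz(yaw) Ry(pitch) Rx(roll)).
In Python, from workcell import telemetry, cams, workorder gives the robot as it stands. The module is installed in compiled form; this text tells all that it offers.
- The arm moves only by the tool apply_moves, never from a script. Its argument "steps" is a list of rows, each a list of 4 numbers: the shift along the tool's x, y, z in cm, then the turn about the tool's z in rad. A call has exactly 10 rows; each row is the pose to reach, as a shift and turn from the pose commanded when the call began, along the tool's axes at that moment; what a row does not reach only later rows make up. A row lasts 1/12 s, in which the tool goes at most 41.7 mm and 7.16 degrees, less where a joint would pass 70% of its speed; a pose out of reach is approached as far as the arm can. A call with a gripper value outside its range is refused whole. "claw" is the closure, from 0 (fully open) to 1 (shut), set as the call begins (left out, the last holds). The fingers move at their own pace and stop on an object; "force" is the grip in N (left out, the last holds). Time passes only in rows, so rows that repeat a pose let the fingers close, or fill a call up. It gives the time, the measured TCP pose, the force and the opening at its end, in the units of the state.
- telemetry.observe(): the state, without advancing time (a new reading comes with each control period).
- cams.grab_frame(name): name is "scene" or "top"; returns a dict with "color" (420x560x3 uint8, red, green, blue), "mtx" (3x3 intrinsics, pixels), "k1" (the pictures are not rectified: a ray, as slopes to the right and down, at radius r is drawn at 1 + k1 r^2 times it, then the intrinsics apply), "eye" and "orientation" of the camera in the world. Camera axes: x right, y down, z forward; pixel columns grow to the right and rows downward; lengths in m; the calibration is good to about 2 mm. A picture is of the moment at which its call begins. There is no depth.
- workorder.job_done(): hands the job in, once; it reports no verdict.
Trained networks look in the newest picture that a camera, given by its name, has taken for a name from the list of things; names that differ only in an ending like _2 or _b are one class to them, and where a whole thing is asked for, a point or a joint stands for the part that bears it (a point fixed in the world has none). Each returns a list of dicts, best first, with "score" (0 to 1); they miss things now and then, are a little off and sometimes report something else, mostly with a low value. They report only what shows in the picture. A call takes as long as a camera call. They do not tell look-alikes from the thing itself.
- cams.find_in(camera, name): "box" ([left, top, width, height] in pixels, round what is visible of it).
- cams.pinpoint(camera, name): "uv" ([column, row] in pixels: a listed point, or the origin of a listed thing).
The state is a dict: "clock": time; "qpos": joint angles; "qd": joint speeds; "joint_efforts": joint torques, N m; "position": TCP position; "tool_rot": TCP orientation; "force": force on the tool from outside, world axes, zero at the start; "moment": the same for the moment, N m; "grip_width": finger opening in m.
Only numpy, scipy, OpenCV 4.12 (cv2) and the standard library are available. Lean on these libraries where they do the work, as an engineer would, in place of code of your own. Each camera call takes 0.05 s, during which the arm holds its last target. There are 200 camera calls.

## Working session

There is one attempt and no reset: what is moved stays moved. The work goes in short steps, Python scripts to look and compute and a tool call to move; the robot and the scene stay as the last step left them, time stands still between calls to the robot, and variables do not carry over. Pictures are saved under pics/ and viewed, about 8 in all and at most 12, crops included, and the job is handed in when it is done.

Besides the shell and the picture viewer there is one more tool, called as name(argument=value, ...) on one line, values as JSON. apply_moves: Moves the arm, as the interface text tells. Its arguments: {"type":"object","properties":{"steps":{"type":"array"},"claw":{"type":"number"},"force":{"type":"number"}},"required":["steps"]}

```bash
mkdir -p pics; cat > h.py <<'E'
import numpy as np, cv2
from scipy.spatial.transform import Rotation as R
from workcell import telemetry, cams, workorder
def rot(o):
    o=np.array(o,float)
    if o.shape==(3,3): return o
    return R.from_euler('xyz',o).as_matrix() if o.size==3 else R.from_quat(o).as_matrix()
def at_z(f,uv,z):
    K=np.array(f['mtx']);d=np.array([f['k1'],0,0,0,0],float)
    p=cv2.undistortPoints(np.array([[uv]],float),K,d)[0,0]
    r=rot(f['orientation'])@np.array([p[0],p[1],1]);e=np.array(f['eye'])
    return e+r*(z-e[2])/r[2]
def proj(f,P):
    c=rot(f['orientation']).T@(np.array(P,float)-np.array(f['eye']))
    s=c[:2]/c[2]; s=s*(1+f['k1']*(s@s)); K=np.array(f['mtx'])
    return (K@np.array([s[0],s[1],1]))[:2]
def save(f,n,box=None,s=1):
    im=f['color'][:,:,::-1]
    if box: l,t,w,h=box; im=im[t:t+h,l:l+w]
    cv2.imwrite('pics/'+n,cv2.resize(im,None,fx=s,fy=s,interpolation=cv2.INTER_CUBIC))
E
python3 - <<'E'
from h import *
Z=dict(bolt_knob=.072,bolt_flange=.042,spare_knob=.072,seat=.054,lip=.045,jig=0,sanding_block=.016)
ims=[]
for c in ('scene','top'):
    f=cams.grab_frame(c); ims.append(f['color'][:,:,::-1]); print(c,f['eye'],f['orientation'],f['k1'],np.array(f['mtx'])[0,0])
    for n,z in Z.items():
        for d in cams.pinpoint(c,n)[:4]: print(c,n,np.round(d['uv'],1),round(d['score'],2),np.round(at_z(f,d['uv'],z),4))
cv2.imwrite('pics/a.png',ims[0]);cv2.imwrite('pics/b.png',ims[1])
print(telemetry.observe())
E
```

```text
scene [ 1.22021701 -0.23171125  0.52120613] [-2.12592871  0.02237254  1.22826003] -0.032548795593450225 430.75886682582063
scene bolt_knob [277.7 181.4] 0.95 [0.4222 0.026  0.072 ]
scene bolt_knob [348.8 180.8] 0.69 [0.4781 0.1718 0.072 ]
scene bolt_knob [331.8 161.4] 0.57 [0.3751 0.1788 0.072 ]
scene bolt_flange [349.8 193.9] 0.95 [0.4844 0.1729 0.042 ]
scene bolt_flange [332.6 170.8] 0.91 [0.3675 0.1856 0.042 ]
scene bolt_flange [275.5 190.4] 0.71 [0.4079 0.0247 0.042 ]
scene spare_knob [396.6 176.1] 0.69 [0.4979 0.2804 0.072 ]
scene seat [351.8 182. ] 0.59 [0.4561 0.1917 0.054 ]
scene seat [188.7 220.4] 0.58 [ 0.4788 -0.1813  0.054 ]
scene lip [188.  223.5] 0.72 [ 0.4754 -0.1834  0.045 ]
scene jig [189.6 244. ] 0.6 [ 0.4826 -0.1876  0.    ]
scene sanding_block [353.1 305.3] 0.56 [0.7721 0.0345 0.016 ]
top [0.49889967 0.01430597 0.85009308] [-3.09331938  0.01524012 -1.54446503] 0.038574543463409154 420.85510714092095
top bolt_knob [282.5 281.1] 0.95 [0.4014 0.0231 0.072 ]
top bolt_knob [207.2 231.4] 0.8 [0.4887 0.1646 0.072 ]
top bolt_knob [189.4 303.8] 0.69 [0.3557 0.1923 0.072 ]

[... 476 characters left out ...]
 ] 0.7 [0.7528 0.0351 0.016 ]
{'clock': 0.8, 'qpos': array([-1.20617221,  0.52135412, -0.03629801,  1.59951596,  0.02120558,
        1.02111102, -0.11276044]), 'qd': array([ 0.00012664, -0.00130149, -0.0008935 , -0.00253558, -0.0004058 ,
       -0.00093344,  0.00077363]), 'joint_efforts': array([-5.10670670e-04, -9.26789188e+01,  1.97797380e+00, -3.70235431e+01,
        1.81283313e-02,  1.60686628e-03, -6.46077666e-06]), 'position': array([0.26330051, 0.56681345, 0.23131369]), 'tool_rot': array([-3.14158954e+00,  6.33219290e-06,  2.70676666e+00]), 'force': array([0.38568743, 1.18699772, 0.80225797]), 'moment': array([ 0.04037989, -0.01623995, -0.02997631]), 'grip_width': 0.08510957849977294}
```

View pics/a.png

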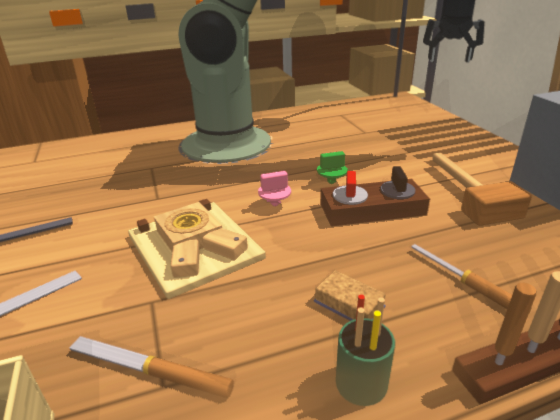

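View pics/b.png

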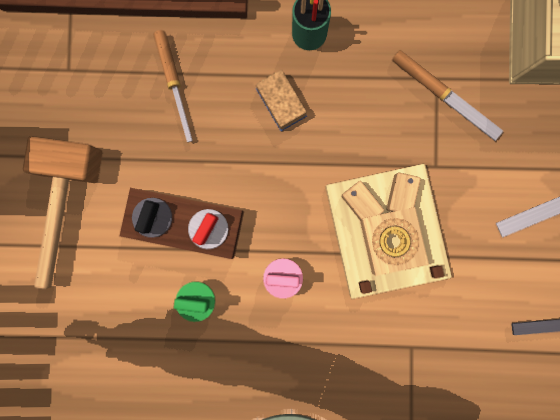

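Candidates for bolt_knob in the top view are red (208,230), pink (283,279), green (195,301) and black (152,216). I choose the red one in the dark caddy. The jig bush is at (396,241). Next is a close crop of both.

```bash
python3 - <<'E'
from h import *
f=cams.grab_frame('top');im=f['color'][:,:,::-1]
a=cv2.resize(im[195:265,170:250],None,fx=5,fy=5,interpolation=cv2.INTER_CUBIC)
b=cv2.resize(im[207:277,356:436],None,fx=5,fy=5,interpolation=cv2.INTER_CUBIC)
cv2.imwrite('pics/c.png',np.hstack([a,b]))
g=cams.grab_frame('scene')
def redrect(f,z):
    c=cv2.cvtColor(f['color'],cv2.COLOR_RGB2HSV); m=(((c[...,0]<6)|(c[...,0]>174))&(c[...,1]>190)&(c[...,2]>110)).astype(np.uint8)
    n,l,s,ce=cv2.connectedComponentsWithStats(m)
    for i in range(1,n):
        if s[i,4]>60: 
            print(s[i],ce[i]); ys,xs=np.where(l==i); r=cv2.minAreaRect(np.c_[xs,ys].astype(np.float32)); print(r,[np.round(at_z(f,p,z)[:2],4) for p in cv2.boxPoints(r)])
redrect(f,.09);redrect(g,.09)
# flange by light-gray blob
c=cv2.cvtColor(f['color'],cv2.COLOR_RGB2HSV);m=((c[...,1]<60)&(c[...,2]>120)).astype(np.uint8);m[:195]=0;m[265:]=0;m[:,:175]=0;m[:,245:]=0
ys,xs=np.where(m);e=cv2.minEnclosingCircle(np.c_[xs,ys].astype(np.float32));print('flange',e,at_z(f,e[0],.048))
E
```

```text
[193 214  23  31 319] [203.98119122 228.67711599]
((204.03500366210938, 228.51910400390625), (9.976086616516113, 32.16290283203125), 28.610462188720703) [array([0.4723, 0.1881]), array([0.524 , 0.1621]), array([0.5157, 0.146 ]), array([0.4641, 0.172 ])]
[347 171   9  25 206] [350.73300971 182.71359223]
((351.0, 183.0), (24.0, 8.0), 90.0) [array([0.4656, 0.1726]), array([0.4722, 0.1888]), array([0.5659, 0.14  ]), array([0.56  , 0.1253])]
flange ((207.5, 228.5), 20.012596130371094) [0.49391649 0.16888384 0.048     ]
```

View pics/c.png

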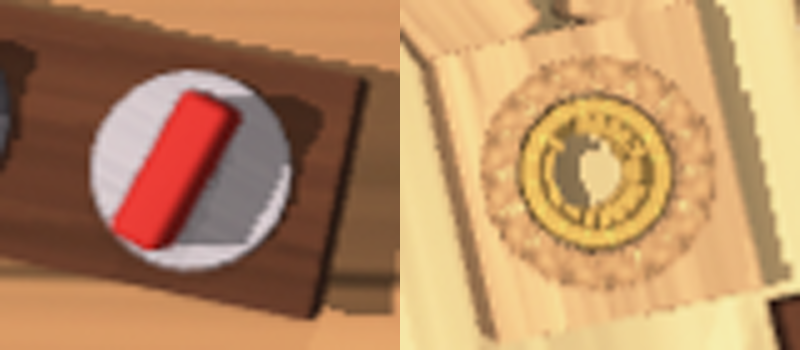

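The crop confirms the choice: red bar on the steel flange at top (206,229), bolt about (0.494, 0.168) with bar yaw about -27°. The bush is at (395.5,241.5). I'll move above the bolt.

apply_moves(steps=[[-1.9, -1.3, 0.4, 0.0], [-4.9, -3.4, 1.0, 0.0], [-8.3, -5.8, 1.8, 0.01], [-11.8, -8.2, 2.5, 0.01], [-15.1, -10.6, 3.2, 0.01], [-18.5, -13.0, 3.9, 0.02], [-21.9, -15.4, 4.6, 0.02], [-25.3, -17.7, 5.4, 0.03], [-28.7, -20.0, 6.1, 0.03], [-31.5, -22.0, 6.7, 0.03]], claw=0, force=40)

```text
clock: 1.73
position: [0.4573, 0.2324, 0.1641]
tool_rot: [3.141, 0.0, 2.676]
force: [1.1, 0.3, 0.5]
grip_width: 0.0858
```

```bash
python3 - <<'E'
from h import *
s=telemetry.observe();print(s['clock'],s['qpos'],s['position'],s['tool_rot'],s['force'])
f=cams.grab_frame('top');print(at_z(f,(395.5,241.5),.053))
p=s['position'];T=rot(s['tool_rot']);print(T.T@(np.array([.494,.168,.056])-p)*100)
E
```

```text
1.7333 [-0.60310708  0.43567117  0.02250309  1.95975476 -0.01356977  0.74590826
  0.53265284] [0.45728712 0.23237476 0.16414661] [3.14138841e+00 4.49181372e-04 2.67619143e+00] [1.07751462 0.29671895 0.45959726]
[ 0.47899664 -0.18668143  0.053     ]
[-6.16497651 -4.10740014 10.81659219]
```

apply_moves(steps=[[-1.5, -1.0, 0.5, 0.0], [-3.6, -2.4, 1.0, 0.0], [-5.2, -3.5, 2.0, 0.0], [-6.1, -4.0, 3.5, 0.0], [-6.2, -4.1, 5.0, 0.0], [-6.2, -4.1, 6.5, 0.0], [-6.2, -4.1, 8.0, 0.0], [-6.2, -4.1, 9.4, 0.0], [-6.2, -4.1, 10.4, 0.0], [-6.2, -4.1, 10.8, 0.0]])

```text
clock: 2.62
position: [0.4928, 0.1701, 0.0551]
tool_rot: [-3.14, -0.001, 2.677]
force: [0.4, 0.4, 0.7]
grip_width: 0.0853
```

apply_moves(steps=[[0, 0, 0, 0], [0, 0, 0, 0], [0, 0, 0, 0], [0, 0, 0, 0], [0, 0, 0, 0], [0, 0, 0, 0], [0, 0, 0, 0], [0, 0, 0, 0], [0, 0, 0, 0], [0, 0, 0, 0]], claw=1, force=40)

```text
clock: 3.45
position: [0.4936, 0.1702, 0.0568]
tool_rot: [3.141, 0.0, 2.677]
force: [-2.1, -1.6, 7.5]
grip_width: 0.0198
```

```bash
python3 - <<'E'
from h import *
s=telemetry.observe();print(s)
f=cams.grab_frame('scene');save(f,'d.png',(270,90,200,140),4)
E
```

```text
{'clock': 3.45, 'qpos': array([-0.45862177,  0.62515583,  0.01758528,  1.99855858, -0.02069799,
        0.51736642,  0.67939507]), 'qd': array([ 1.55134439e-03, -3.05654565e-04,  4.67595190e-04,  5.16348566e-04,
       -1.02578057e-03,  1.57129472e-04, -4.59532060e-05]), 'joint_efforts': array([-1.30410357e-01, -8.33037329e+01,  3.37581195e+00, -2.11198229e+01,
        1.89031981e-02, -5.34447636e-01,  3.06788238e-02]), 'position': array([0.49356733, 0.1702    , 0.05684812]), 'tool_rot': array([3.14109166e+00, 4.58946469e-04, 2.67657033e+00]), 'force': array([-2.11512872, -1.64384828,  7.50421978]), 'moment': array([-0.25506804,  0.34004565, -0.03785861]), 'grip_width': 0.019825875060533234}
```

View pics/d.png

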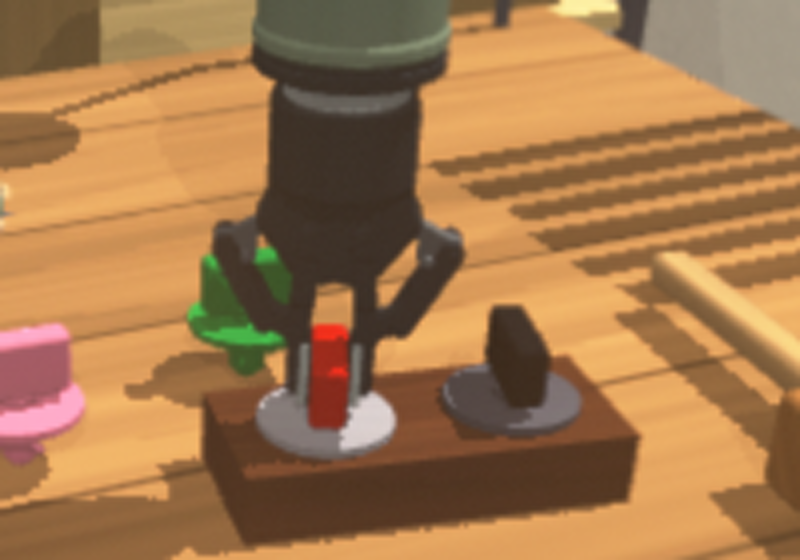

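The bolt is gripped: the bar is between the pads and the opening is 19.8 mm. I'll lift it, then measure the bush in both cameras while it is unobstructed.

apply_moves(steps=[[0, 0, -0.3, 0], [0, 0, -1.0, 0], [0, 0, -2.0, 0], [0, 0, -3.2, 0], [0, 0, -4.6, 0], [0, 0, -6.0, 0], [0, 0, -7.3, 0], [0, 0, -8.2, 0], [0, 0, -8.5, 0], [0, 0, -8.5, 0]])

```text
clock: 4.33
position: [0.4936, 0.1703, 0.1422]
tool_rot: [3.141, 0.001, 2.677]
force: [-0.7, -0.4, -3.1]
grip_width: 0.0196
```

```bash
python3 - <<'E'
from h import *
s=telemetry.observe();print(s['position'],s['force'],s['moment'],s['grip_width'])
out=[]
for c,uv in (('top',(395.5,241.5)),('scene',(188.5,221))):
    f=cams.grab_frame(c);im=f['color'];h=cv2.cvtColor(im,cv2.COLOR_RGB2HSV)
    x,y=map(int,uv);print(c,'hsv line',[tuple(map(int,h[y,x+i])) for i in range(-22,23,2)])
    m=((h[...,1]>125)&(h[...,0]>17)&(h[...,0]<32)).astype(np.uint8);k=np.zeros_like(m);cv2.circle(k,(x,y),24,1,-1);m*=k
    n,l,st,ce=cv2.connectedComponentsWithStats(m);i=1+np.argmax(st[1:,4]);ys,xs=np.where(l==i)
    hull=cv2.convexHull(np.c_[xs,ys].astype(np.float32));e=cv2.fitEllipse(hull);print(c,e,at_z(f,e[0],.053),[d['uv'] for d in cams.pinpoint(c,'bolt_flange')])
    v=cv2.resize(im[y-35:y+35,x-35:x+35,::-1],None,fx=5.7,fy=5.7,interpolation=cv2.INTER_CUBIC)
    for q in [(35+.5+e[0][0]-x)*5.7],: cv2.circle(v,(int(q[0]),int((35.5+e[0][1]-y)*5.7)),2,(255,0,0),-1)
    out.append(v)
cv2.imwrite('pics/e.png',np.hstack(out))
E
```

```text
[0.49362837 0.17029413 0.14217194] [-0.67927342 -0.35265063 -3.0648888 ] [ 0.01137905  0.00294889 -0.02979244] 0.01962775165510855
top hsv line [(15, 127, 141), (15, 128, 153), (15, 126, 152), (16, 132, 137), (19, 154, 172), (18, 154, 172), (18, 153, 173), (18, 105, 151), (18, 104, 150), (18, 105, 160), (18, 105, 163), (18, 105, 162), (18, 105, 163), (18, 103, 166), (19, 150, 155), (19, 154, 154), (19, 151, 83), (18, 155, 163), (18, 155, 170), (14, 119, 116), (15, 127, 153), (16, 124, 229), (17, 122, 234)]
top ((394.489013671875, 240.91000366210938), (29.794057846069336, 30.421009063720703), 115.95248413085938) [ 0.48004655 -0.18479031  0.053     ] [[280.6, 278.0], [195.2, 227.8], [197.6, 300.9], [389.9, 238.2]]
scene hsv line [(16, 144, 195), (16, 143, 166), (16, 141, 150), (16, 138, 131), (19, 166, 155), (19, 167, 136), (18, 162, 123), (19, 169, 151), (19, 171, 157), (19, 169, 148), (19, 166, 140), (19, 164, 131), (19, 168, 143), (19, 167, 148), (19, 172, 156), (19, 169, 155), (19, 169, 158), (19, 166, 149), (16, 143, 155), (16, 141, 159), (16, 140, 155), (15, 136, 154), (16, 134, 173)]
scene ((186.03855895996094, 221.81060791015625), (16.97096824645996, 29.267444610595703), 74.39923858642578) [ 0.48041095 -0.18694391  0.053     ] [[333.2, 171.0], [353.6, 161.2], [276.3, 193.5]]
```

View pics/e.png

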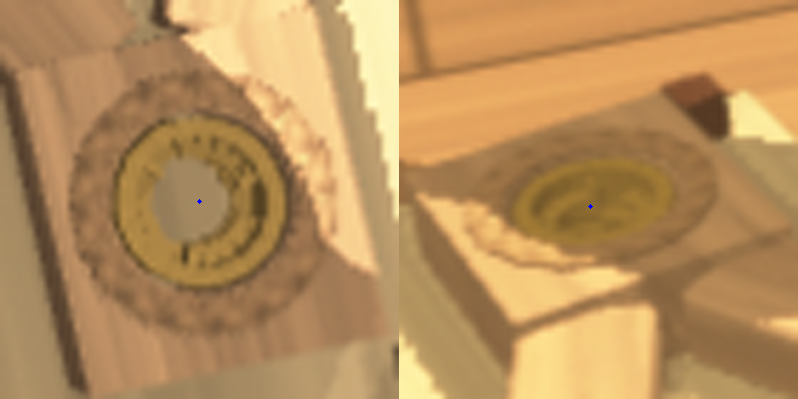

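The bush centre agrees in both views: (0.4800,-0.1848) from top and (0.4804,-0.1869) from scene. I'll carry the bolt over it while turning to leave wrist range.

apply_moves(steps=[[-0.5, -1.0, 0, 0.05], [-1.4, -3.2, 0, 0.17], [-2.8, -6.2, 0, 0.29], [-4.3, -9.4, 0, 0.41], [-5.8, -12.6, 0, 0.53], [-7.2, -15.8, 0, 0.65], [-8.7, -19.0, 0, 0.77], [-10.1, -22.2, 0, 0.89], [-11.5, -25.2, 0, 1.01], [-12.8, -28.0, 0, 1.12]])

```text
clock: 5.37
position: [0.4813, -0.1401, 0.1411]
tool_rot: [-3.141, 0.0, 1.548]
force: [0.9, 0.5, -2.2]
grip_width: 0.0197
```

```bash
python3 - <<'E'
from h import *
s=telemetry.observe();p=s['position'];print(s['clock'],p,s['tool_rot'],s['qpos'],s['grip_width'])
print(rot(s['tool_rot']).T@(np.array([.4802,-.1858,.1222])-p)*100)
E
```

```text
5.3667 [ 0.48128391 -0.1401333   0.14110453] [-3.14115247e+00  4.42065513e-04  1.54754587e+00] [-0.09415857  0.48132114  0.34346498  2.0183629  -0.24913629  0.68182162
  0.38466011] 0.019676704707718626
[-4.56711911e+00 -1.36146952e-03  1.89247261e+00]
```

apply_moves(steps=[[-0.6, 0, 0.1, 0.02], [-1.5, 0, 0.3, 0.05], [-2.5, 0, 0.6, 0.08], [-3.4, 0, 0.9, 0.08], [-4.1, 0, 1.2, 0.08], [-4.5, 0, 1.4, 0.08], [-4.6, 0, 1.5, 0.08], [-4.6, 0, 1.5, 0.08], [-4.6, 0, 1.5, 0.08], [-4.6, 0, 1.5, 0.08]])

```text
clock: 6.2
position: [0.4817, -0.183, 0.1264]
tool_rot: [3.141, -0.0, 1.477]
force: [-0.4, -1.3, -2.4]
grip_width: 0.0198
```

```bash
python3 - <<'E'
from h import *
s=telemetry.observe();p=s['position'];print(s['clock'],p,s['tool_rot'],s['qpos'][6],s['grip_width'])
T=rot(s['tool_rot']);out=[]
for c in ('top','scene'):
    f=cams.grab_frame(c)
    for n,z in (('bolt_flange',p[2]-.0148),('bolt_lugs',p[2]-.0342),('bolt_knob',p[2]+.0152)):
        for d in cams.pinpoint(c,n): print(c,n,np.round(d['uv'],1),round(d['score'],2),'off from TCP',np.round((at_z(f,d['uv'],z)-p)[:2]*1e3,1))
    im=f['color'][:,:,::-1].copy(); u0=proj(f,p)
    # predicted flange outline & shank bottom, assuming bolt axis on the TCP
    ov=cv2.resize(im,None,fx=5,fy=5,interpolation=cv2.INTER_CUBIC)
    for z,r in ((p[2]-.0148,.038),(p[2]-.0088,.038),(p[2]-.0342,.0115)):
        q=[proj(f,[p[0]+r*np.cos(a),p[1]+r*np.sin(a),z])*5+2.5 for a in np.linspace(0,6.28,60)]
        cv2.polylines(ov,[np.int32(q)],True,(255,0,0),1)
    x,y=np.int32(u0*5); out.append(ov[y-240:y+240,x-195:x+195])
cv2.imwrite('pics/f.png',np.hstack(out))
E
```

```text
6.2 [ 0.48174587 -0.18303975  0.12640867] [ 3.14141071e+00 -1.69971670e-04  1.47749415e+00] 0.4228376213546576 0.019776792922822715
top bolt_flange [402.4 240.1] 0.87 off from TCP [ 1.5 -0.7]
top bolt_flange [284.7 278.1] 0.71 off from TCP [-70.1 202. ]
top bolt_flange [193.7 301.1] 0.63 off from TCP [-113.9  359. ]
top bolt_lugs [282.6 278.1] 0.88 off from TCP [-72.5 205.8]
top bolt_lugs [399.3 236.3] 0.77 off from TCP [ 7.7 -0.4]
top bolt_lugs [194.8 298.9] 0.75 off from TCP [-113.4  361.5]
top bolt_knob [192.1 304.7] 0.71 off from TCP [-114.6  354.9]
top bolt_knob [282.2 279.7] 0.62 off from TCP [-69.3 205.9]
top bolt_knob [408.3 241.8] 0.61 off from TCP [-0.4 -2.4]
scene bolt_flange [184.1 194. ] 0.81 off from TCP [-8.6  1.8]
scene bolt_flange [332.5 169.7] 0.81 off from TCP [  4.9 310. ]
scene bolt_flange [273.2 189.9] 0.76 off from TCP [ 40.6 166.9]
scene bolt_lugs [332.3 178.3] 0.91 off from TCP [  6.7 309.5]
scene bolt_lugs [183.9 201.3] 0.82 off from TCP [-14.8  -0.5]
scene bolt_lugs [275.5 198.4] 0.55 off from TCP [ 41.6 170.6]
scene bolt_knob [183.  182.5] 0.76 off from TCP [1.3 2.6]
scene bolt_knob [331.4 160.2] 0.7 off from TCP [ 18.9 299.8]
scene bolt_knob [279.1 181.2] 0.68 off from TCP [ 64.4 171.8]
```

View pics/f.png

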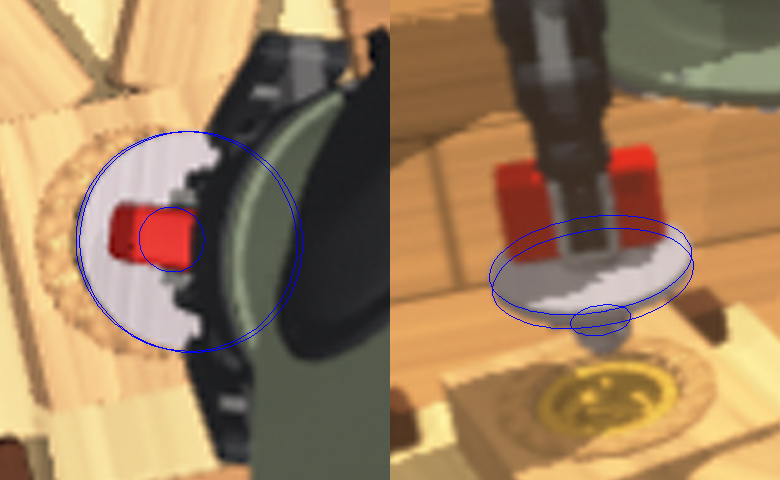

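The overlay shows the bolt hanging straight, with its axis on the TCP within about 1 mm in both views (flange predicted and seen at top (402,240)). I'll correct laterally and descend to just above entry.

apply_moves(steps=[[-0.1, -0.05, 0.2, 0], [-0.2, -0.1, 0.5, 0], [-0.23, -0.12, 0.8, 0], [-0.23, -0.12, 1.2, 0], [-0.23, -0.12, 1.6, 0], [-0.23, -0.12, 1.9, 0], [-0.23, -0.12, 2.1, 0], [-0.23, -0.12, 2.2, 0], [-0.23, -0.12, 2.2, 0], [-0.23, -0.12, 2.2, 0]])

```text
clock: 7.43
position: [0.4802, -0.1857, 0.1043]
tool_rot: [3.142, 0.0, 1.477]
force: [-0.6, 0.2, -2.4]
grip_width: 0.0196
```

```bash
python3 - <<'E'
from h import *
for i in range(3):
    s=telemetry.observe();p=s['position'];print(s['clock'],p,s['force'],s['moment'])
    f=cams.grab_frame('top')
print(rot(s['tool_rot']).T@(np.array([.4803,-.1852,.0868])-p)*100)
E
```

```text
7.4333 [ 0.48020364 -0.18573059  0.10434302] [-0.56918994  0.15221985 -2.3683474 ] [-0.01825444  0.01313473 -0.02325657]
7.4833 [ 0.48025223 -0.18570163  0.10439903] [-1.03661682  0.23647818 -3.148545  ] [-0.01779257  0.01353328 -0.03737154]
7.5333 [ 0.48024361 -0.18569283  0.10443743] [-0.69994722 -0.28886671 -2.51121945] [ 0.00839813 -0.01945225  0.00141239]
[4.96561322e-02 6.23767591e-04 1.76374172e+00]
```

apply_moves(steps=[[0.02, 0, 0.15, 0], [0.04, 0, 0.3, 0], [0.04, 0, 0.5, 0], [0.04, 0, 0.7, 0], [0.04, 0, 0.9, 0], [0.04, 0, 1.05, 0], [0.04, 0, 1.2, 0], [0.04, 0, 1.3, 0], [0.04, 0, 1.4, 0], [0.04, 0, 1.4, 0]])

```text
clock: 8.42
position: [0.4802, -0.1853, 0.0902]
tool_rot: [-3.141, 0.0, 1.477]
force: [0.1, -0.5, -2.7]
grip_width: 0.0198
```

apply_moves(steps=[[0, 0, 0.05, 0], [0, 0, 0.1, 0], [0, 0, 0.15, 0], [0, 0, 0.2, 0], [0, 0, 0.25, 0], [0, 0, 0.3, 0], [0, 0, 0.35, 0], [0, 0, 0.4, 0], [0, 0, 0.4, 0], [0, 0, 0.4, 0]])

```text
clock: 9.25
position: [0.4802, -0.1853, 0.0863]
tool_rot: [-3.141, 0.0, 1.477]
force: [-0.2, -0.0, -2.8]
grip_width: 0.0191
```

apply_moves(steps=[[0, 0, 0.05, 0], [0, 0, 0.1, 0], [0, 0, 0.15, 0], [0, 0, 0.2, 0], [0, 0, 0.25, 0], [0, 0, 0.3, 0], [0, 0, 0.35, 0], [0, 0, 0.4, 0], [0, 0, 0.4, 0], [0, 0, 0.4, 0]])

```text
clock: 10.08
position: [0.4802, -0.1853, 0.0823]
tool_rot: [-3.142, 0.0, 1.477]
force: [0.4, -0.2, -2.4]
grip_width: 0.0196
```

```bash
python3 - <<'E'
from h import *
s=telemetry.observe();print(s['position'],s['force'],s['moment'])
E
```

```text
[ 0.48020689 -0.18530683  0.08226565] [ 0.40566081 -0.20266479 -2.43124414] [0.01083769 0.00543358 0.0119666 ]
```

apply_moves(steps=[[0, 0, 0.02, 0], [0, 0, 0.04, 0], [0, 0, 0.06, 0], [0, 0, 0.08, 0], [0, 0, 0.1, 0], [0, 0, 0.12, 0], [0, 0, 0.14, 0], [0, 0, 0.15, 0], [0, 0, 0.15, 0], [0, 0, 0.15, 0]])

```text
clock: 10.92
position: [0.4802, -0.1853, 0.0808]
tool_rot: [-3.142, 0.0, 1.477]
force: [0.0, -1.5, -1.1]
grip_width: 0.0197
```

apply_moves(steps=[[0, 0, 0.02, 0], [0, 0, 0.04, 0], [0, 0, 0.06, 0], [0, 0, 0.08, 0], [0, 0, 0.1, 0], [0, 0, 0.1, 0], [0, 0, 0.1, 0], [0, 0, 0.1, 0], [0, 0, 0.1, 0], [0, 0, 0.1, 0]])

```text
clock: 11.75
position: [0.4802, -0.1853, 0.0798]
tool_rot: [3.142, 0.0, 1.477]
force: [-1.3, -0.7, 4.1]
grip_width: 0.0195
```

```bash
python3 - <<'E'
from h import *
s=telemetry.observe();print(s['position'],s['force'],s['moment'],s['qpos'])
E
```

```text
[ 0.48019772 -0.18532851  0.07983904] [-1.29168668 -0.70113279  4.0730069 ] [-0.18761294  0.48537449 -0.02628096] [ 0.03194337  0.60237296  0.3011681   2.01900076 -0.31938541  0.56472362
  0.4608296 ]
```

Contact on the lip (about 6.5 N rise at TCP z 0.080). I'll turn anticlockwise in small steps and watch force and moment.

apply_moves(steps=[[0, 0, 0, -0.03], [0, 0, 0, -0.06], [0, 0, 0, -0.09], [0, 0, 0, -0.12], [0, 0, 0, -0.15], [0, 0, 0, -0.18], [0, 0, 0, -0.21], [0, 0, 0, -0.23], [0, 0, 0, -0.25], [0, 0, 0, -0.25]])

```text
clock: 12.58
position: [0.4799, -0.1853, 0.0797]
tool_rot: [-3.141, -0.0, 1.728]
force: [-0.8, -0.7, -2.1]
grip_width: 0.0198
```

```bash
python3 - <<'E'
from h import *
s=telemetry.observe();print(s['position'],s['tool_rot'][2],s['force'],s['moment'])
E
```

```text
[ 0.47994271 -0.18534102  0.07974458] 1.728302662373355 [-0.8217866  -0.7072693  -2.05819532] [-0.09152415  0.40586401  0.03005337]
```

apply_moves(steps=[[0, 0, 0.03, 0], [0, 0, 0.06, 0], [0, 0, 0.09, 0], [0, 0, 0.12, 0], [0, 0, 0.15, 0], [0, 0, 0.18, 0], [0, 0, 0.2, 0], [0, 0, 0.2, 0], [0, 0, 0.2, 0], [0, 0, 0.2, 0]])

```text
clock: 13.42
position: [0.4802, -0.1853, 0.0778]
tool_rot: [-3.141, -0.0, 1.727]
force: [-3.3, -1.1, -2.4]
grip_width: 0.0194
```

```bash
python3 - <<'E'
from h import *
s=telemetry.observe();print(s['position'],s['tool_rot'][2],s['force'],s['moment'])
E
```

```text
[ 0.48016541 -0.18525692  0.07779025] 1.7267404393462515 [-3.29980617 -1.11377738 -2.35164514] [-0.13286718  0.77069967 -0.02515965]
```

apply_moves(steps=[[0, -0.03, 0.0, 0], [0, -0.06, 0.0, 0], [0, -0.06, 0.05, 0], [0, -0.06, 0.1, 0], [0, -0.06, 0.15, 0], [0, -0.06, 0.2, 0], [0, -0.06, 0.25, 0], [0, -0.06, 0.3, 0], [0, -0.06, 0.3, 0], [0, -0.06, 0.3, 0]])

```text
clock: 14.25
position: [0.4797, -0.1854, 0.0748]
tool_rot: [3.142, 0.0, 1.727]
force: [0.3, 1.5, -2.5]
grip_width: 0.0195
```

```bash
python3 - <<'E'
from h import *
s=telemetry.observe();print(s['position'],s['tool_rot'][2],s['force'],s['moment'],s['grip_width'])
E
```

```text
[ 0.47968843 -0.18536482  0.07479168] 1.7268175183901997 [ 0.29423903  1.52418176 -2.50096055] [-0.0134461   0.00239399 -0.05332575] 0.019534469909608682
```

apply_moves(steps=[[0, 0, 0.04, 0], [0, 0, 0.08, 0], [0, 0, 0.12, 0], [0, 0, 0.16, 0], [0, 0, 0.2, 0], [0, 0, 0.24, 0], [0, 0, 0.27, 0], [0, 0, 0.29, 0], [0, 0, 0.29, 0], [0, 0, 0.29, 0]])

```text
clock: 15.08
position: [0.4797, -0.1854, 0.0723]
tool_rot: [3.141, 0.0, 1.727]
force: [-3.4, 0.9, 9.8]
grip_width: 0.0197
```

apply_moves(steps=[[0, 0, 0.02, 0], [0, 0, 0.04, 0], [0, 0, 0.05, 0], [0, 0, 0.06, 0], [0, 0, 0.07, 0], [0, 0, 0.08, 0], [0, 0, 0.09, 0], [0, 0, 0.1, 0], [0, 0, 0.1, 0], [0, 0, 0.1, 0]])

```text
clock: 15.92
position: [0.4798, -0.1855, 0.072]
tool_rot: [3.141, -0.0, 1.726]
force: [-6.9, 2.7, 27.0]
grip_width: 0.0197
```

```bash
python3 - <<'E'
from h import *
s=telemetry.observe();print(s['position'],s['tool_rot'][2],s['force'],s['moment'],s['grip_width'])
E
```

```text
[ 0.4797759  -0.18552807  0.07196655] 1.7264421705616833 [-6.9140177   2.7170688  26.95187478] [ 0.57140459  1.76628766 -0.02963166] 0.01965163157275576
```

Lugs are on the thread floor (contact at TCP z of about 0.0725, so the flange is about 4 mm above the seat as specified). The last press was firm at about 29 N, so I'll relax it, lower the grip force, and start turning clockwise.

apply_moves(steps=[[0, 0, -0.05, 0], [0, 0, -0.1, 0], [0, 0, -0.1, 0], [0, 0, -0.1, 0.04], [0, 0, -0.1, 0.08], [0, 0, -0.1, 0.12], [0, 0, -0.1, 0.16], [0, 0, -0.1, 0.2], [0, 0, -0.1, 0.2], [0, 0, -0.1, 0.2]], force=25)

```text
clock: 16.75
position: [0.4803, -0.1855, 0.0724]
tool_rot: [3.14, 0.0, 1.526]
force: [0.7, 0.1, 6.7]
grip_width: 0.0192
```

```bash
python3 - <<'E'
from h import *
s=telemetry.observe();print(s['position'],s['tool_rot'][2],s['force'],s['moment'],s['grip_width'])
E
```

```text
[ 0.48026165 -0.18553765  0.07238462] 1.5263530038641724 [0.73334484 0.12527998 6.66145506] [ 0.03493736 -0.04350765 -0.085295  ] 0.019183133393566313
```

apply_moves(steps=[[0, 0, 0.0, 0.04], [0, 0, 0.01, 0.08], [0, 0, 0.02, 0.12], [0, 0, 0.03, 0.16], [0, 0, 0.04, 0.2], [0, 0, 0.06, 0.24], [0, 0, 0.08, 0.28], [0, 0, 0.1, 0.3], [0, 0, 0.1, 0.3], [0, 0, 0.1, 0.3]])

```text
clock: 17.58
position: [0.481, -0.1858, 0.0718]
tool_rot: [3.138, -0.0, 1.227]
force: [2.3, 0.5, 12.4]
grip_width: 0.0195
```

```bash
python3 - <<'E'
from h import *
s=telemetry.observe();print(s['position'],s['tool_rot'][2],s['force'],s['moment'],s['grip_width'])
E
```

```text
[ 0.48104933 -0.18578096  0.07178   ] 1.2266640341587225 [ 2.32874247  0.49245502 12.3607827 ] [-0.17364225 -0.5569115  -0.05822533] 0.01953774807942984
```

apply_moves(steps=[[0.01, 0.03, 0.0, 0.04], [0.02, 0.05, 0.0, 0.08], [0.02, 0.05, 0.02, 0.12], [0.02, 0.05, 0.03, 0.16], [0.02, 0.05, 0.04, 0.2], [0.02, 0.05, 0.05, 0.24], [0.02, 0.05, 0.07, 0.28], [0.02, 0.05, 0.08, 0.3], [0.02, 0.05, 0.08, 0.3], [0.02, 0.05, 0.08, 0.3]])

```text
clock: 18.42
position: [0.4811, -0.1856, 0.0707]
tool_rot: [3.14, -0.001, 0.927]
force: [0.3, -0.2, 8.5]
grip_width: 0.0195
```

```bash
python3 - <<'E'
from h import *
s=telemetry.observe();print(s['position'],s['tool_rot'][2],s['force'],s['moment'],s['grip_width'])
E
```

```text
[ 0.48114008 -0.18561796  0.07069167] 0.9267078941899027 [ 0.31124496 -0.21597866  8.47996052] [-0.04466611 -0.18973074 -0.05071883] 0.019536365028977428
```

apply_moves(steps=[[0, 0, 0.01, 0.04], [0, 0, 0.03, 0.08], [0, 0, 0.04, 0.12], [0, 0, 0.06, 0.16], [0, 0, 0.08, 0.2], [0, 0, 0.09, 0.24], [0, 0, 0.11, 0.28], [0, 0, 0.12, 0.3], [0, 0, 0.12, 0.3], [0, 0, 0.12, 0.3]])

```text
clock: 19.25
position: [0.4811, -0.1856, 0.0695]
tool_rot: [3.14, -0.001, 0.627]
force: [1.0, 0.2, 10.6]
grip_width: 0.0192
```

```bash
python3 - <<'E'
from h import *
s=telemetry.observe();print(s['position'],s['tool_rot'][2],s['force'],s['moment'],s['grip_width'],s['qpos'][6])
E
```

```text
[ 0.4811293  -0.18560464  0.06954597] 0.6266842095895309 [ 0.95718368  0.16529819 10.55368512] [ 0.09703642 -0.18175757 -0.07444885] 0.0191620817566445 -0.13785312804072633
```

apply_moves(steps=[[0, 0, 0.01, 0.03], [0, 0, 0.02, 0.06], [0, 0, 0.03, 0.09], [0, 0, 0.04, 0.12], [0, 0, 0.05, 0.14], [0, 0, 0.06, 0.16], [0, 0, 0.07, 0.18], [0, 0, 0.08, 0.2], [0, 0, 0.08, 0.2], [0, 0, 0.08, 0.2]])

```text
clock: 20.08
position: [0.4812, -0.1857, 0.0689]
tool_rot: [3.14, -0.002, 0.427]
force: [0.1, -0.4, 13.1]
grip_width: 0.0194
```

```bash
python3 - <<'E'
from h import *
s=telemetry.observe();print(s['position'],s['tool_rot'][2],s['force'],s['moment'],s['grip_width'],s['qpos'][6])
E
```

```text
[ 0.48115745 -0.18570201  0.06886176] 0.42662915447145244 [ 0.14114875 -0.44535286 13.11044973] [ 0.06351547  0.03162699 -0.01124312] 0.019367984226015145 -0.2821414614556706
```

apply_moves(steps=[[0, 0, 0.01, 0.02], [0, 0, 0.02, 0.04], [0, 0, 0.03, 0.06], [0, 0, 0.03, 0.08], [0, 0, 0.04, 0.1], [0, 0, 0.04, 0.12], [0, 0, 0.04, 0.14], [0, 0, 0.04, 0.15], [0, 0, 0.04, 0.15], [0, 0, 0.04, 0.15]])

```text
clock: 20.92
position: [0.4814, -0.186, 0.0688]
tool_rot: [3.14, -0.002, 0.277]
force: [-0.7, -0.6, 22.1]
grip_width: 0.0197
```

```bash
python3 - <<'E'
from h import *
s=telemetry.observe();print(s['position'],s['tool_rot'][2],s['force'],s['moment'],s['grip_width'],s['qpos'][6])
E
```

```text
[ 0.48135285 -0.18596772  0.06882155] 0.2768367325484753 [-0.71724578 -0.58280584 22.06840979] [0.1346568  0.35053518 0.18173932] 0.01967235827306185 -0.3913499890458088
```

The flange has seated: z stopped at 0.0688 and the torque is rising. I'll relieve the press and turn the last bit.

apply_moves(steps=[[0, 0, -0.02, 0], [0, 0, -0.04, 0], [0, 0, -0.05, 0], [0, 0, -0.05, 0.02], [0, 0, -0.05, 0.04], [0, 0, -0.05, 0.06], [0, 0, -0.05, 0.08], [0, 0, -0.05, 0.1], [0, 0, -0.05, 0.1], [0, 0, -0.05, 0.1]])

```text
clock: 21.75
position: [0.4808, -0.1858, 0.0689]
tool_rot: [3.141, -0.001, 0.177]
force: [0.1, -1.7, 11.4]
grip_width: 0.0195
```

```bash
python3 - <<'E'
from h import *
s=telemetry.observe();print(s['position'],s['tool_rot'][2],s['force'],s['moment'],s['grip_width'],s['qpos'][6])
E
```

```text
[ 0.48083014 -0.18582824  0.06885639] 0.17658580794803092 [ 0.06685567 -1.74817033 11.40052004] [-0.12684827  0.31572347  0.0606997 ] 0.019460168761527962 -0.4659483748808321
```

apply_moves(steps=[[0, 0, 0, 0.02], [0, 0, 0, 0.04], [0, 0, 0, 0.06], [0, 0, 0, 0.08], [0, 0, 0, 0.1], [0, 0, 0, 0.1], [0, 0, 0, 0.1], [0, 0, 0, 0.1], [0, 0, 0, 0.1], [0, 0, 0, 0.1]])

```text
clock: 22.58
position: [0.4807, -0.1858, 0.0688]
tool_rot: [3.141, -0.001, 0.077]
force: [-2.0, -0.8, 12.4]
grip_width: 0.0194
```

```bash
python3 - <<'E'
from h import *
s=telemetry.observe();print(s['position'],s['tool_rot'][2],s['force'],s['moment'],s['grip_width'],s['qpos'][6])
E
```

```text
[ 0.48069641 -0.18584645  0.06884346] 0.0770479218097353 [-1.96793517 -0.76339972 12.42039794] [-0.17801865  0.51779802  0.37117783] 0.019355397426496175 -0.5399989167932
```

apply_moves(steps=[[0, 0, -0.02, 0], [0, 0, -0.04, 0], [0, 0, -0.06, 0], [0, 0, -0.06, 0], [0, 0, -0.06, 0], [0, 0, -0.06, 0], [0, 0, -0.06, 0], [0, 0, -0.06, 0], [0, 0, -0.06, 0], [0, 0, -0.06, 0]])

```text
clock: 23.42
position: [0.4806, -0.1858, 0.0689]
tool_rot: [3.141, -0.001, 0.077]
force: [3.1, -4.1, -1.2]
grip_width: 0.0194
```

```bash
python3 - <<'E'
from h import *
s=telemetry.observe();p=s['position'];print(p,s['tool_rot'][2],s['force'],s['moment'],s['grip_width'])
out=[]
for c,P in (('scene',(.4805,-.1858,.07)),('top',(.4805,-.1858,.06))):
    f=cams.grab_frame(c);x,y=np.int32(proj(f,P));out.append(cv2.resize(f['color'][y-35:y+35,x-40:x+40,::-1],None,fx=5,fy=5,interpolation=cv2.INTER_CUBIC))
cv2.imwrite('pics/g.png',np.hstack(out))
E
```

```text
[ 0.48057622 -0.18577735  0.06888319] 0.0767336381323942 [ 3.09795618 -4.06985495 -1.2432924 ] [-0.85207237 -0.59078709  0.30493111] 0.019378118071169737
```

View pics/g.png

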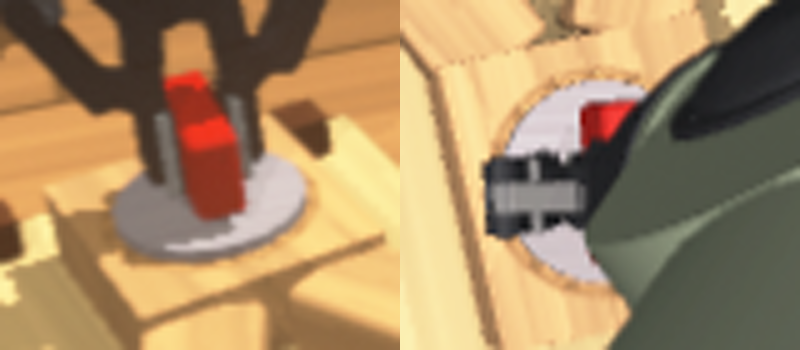

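The flange lies flat on the pale part (crop left, about (210,205)), with 0.30 N m of torque held and no downward press, so it is snug. Now I'll release and retreat.

apply_moves(steps=[[0, 0, 0, 0], [0, 0, 0, 0], [0, 0, 0, 0], [0, 0, 0, 0], [0, 0, 0, 0], [0, 0, 0, 0], [0, 0, 0, 0], [0, 0, 0, 0], [0, 0, 0, 0], [0, 0, 0, 0]], claw=0)

```text
clock: 24.35
position: [0.4802, -0.1854, 0.0688]
tool_rot: [3.142, 0.0, 0.077]
force: [1.3, -0.3, 0.6]
grip_width: 0.0852
```

apply_moves(steps=[[0, 0, -0.4, 0], [0, 0, -1.2, 0], [0, 0, -2.4, 0], [0, 0, -3.8, 0], [0, 0, -5.3, 0], [0, 0, -6.8, 0], [0, 0, -8.2, 0], [0, 0, -9.4, 0], [0, 0, -10.0, 0], [0, 0, -10.0, 0]])

```text
clock: 25.18
position: [0.4807, -0.1854, 0.1702]
tool_rot: [3.141, -0.002, 0.077]
force: [-1.1, 0.1, -0.1]
grip_width: 0.0855
```

apply_moves(steps=[[0, 1.0, -0.5, 0], [0, 3.0, -1, 0], [0, 5.0, -1.5, 0], [0, 7.5, -2, 0], [0, 10, -2.5, 0], [0, 12.5, -3, 0], [0, 15, -3, 0], [0, 17, -3, 0], [0, 18, -3, 0], [0, 18, -3, 0]])

```text
clock: 26.02
position: [0.4929, -0.3674, 0.1983]
tool_rot: [3.141, 0.001, 0.074]
force: [-0.2, 1.4, 0.2]
grip_width: 0.0851
```

```bash
python3 - <<'E'
from h import *
s=telemetry.observe();print(s['clock'],s['position'],s['force'],s['grip_width'])
f=cams.grab_frame('scene');a=f['color'][140:320,110:450,::-1];save(f,'h.png',(110,130,340,190),2.3)
g=cams.grab_frame('top');im=g['color'];h=cv2.cvtColor(im,cv2.COLOR_RGB2HSV);x,y=np.int32(proj(g,(.4802,-.1858,.06)))
m=((h[...,1]<60)&(h[...,2]>90)).astype(np.uint8);k=np.zeros_like(m);cv2.circle(k,(x,y),30,1,-1);ys,xs=np.where(m*k)
print(at_z(g,cv2.minEnclosingCircle(np.c_[xs,ys].astype(np.float32))[0],.06))
cv2.imwrite('pics/i.png',cv2.resize(im[y-40:y+40,x-50:x+50,::-1],None,fx=6,fy=6,interpolation=cv2.INTER_CUBIC))
E
```

```text
26.0167 [ 0.49288398 -0.36735897  0.1983339 ] [-0.16468911  1.40552805  0.20886244] 0.08512325853638777
[ 0.4806847  -0.18475556  0.06      ]
```

View pics/h.png

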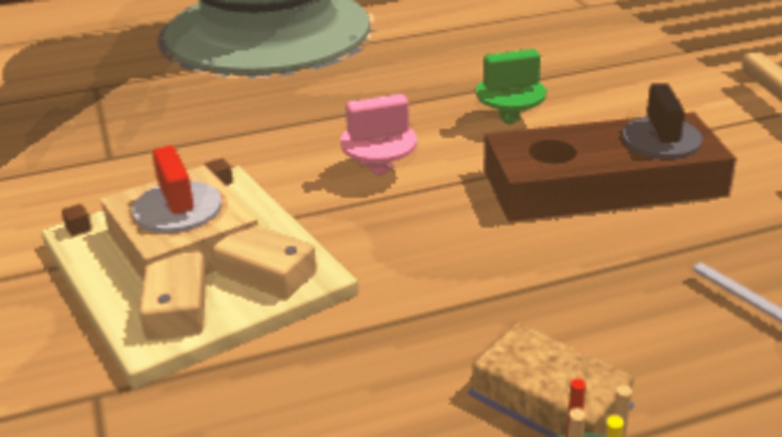

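View pics/i.png

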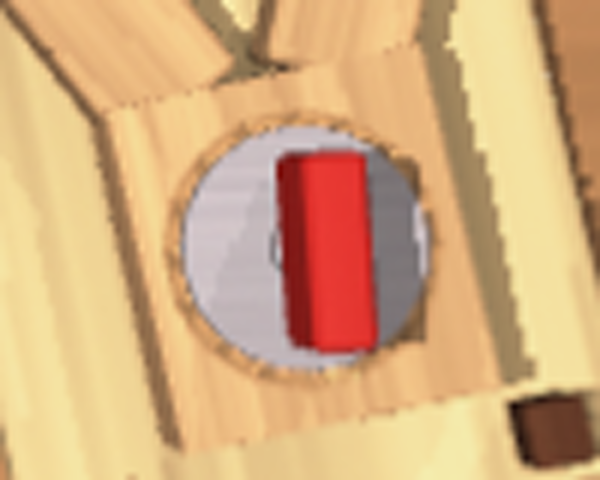

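The final views show the red bolt standing upright with its flange flat on the pale part (scene crop (177,205)). It is centred at (0.4807,-0.1848) and the spare bolt and sanding block are untouched. I'm handing it in.

```bash
python3 -c "
from h import *
print(workorder.job_done())"
```

```text
the job is handed in; nothing more can be done
None
```

The red-knobbed bolt is in the brass bush with its flange home on the pale chair part and the gripper clear. I handed the job in at about 26 s; it reported no verdict.

- **Threading:** I set the lugs on the lip and turned about 0.25 rad anticlockwise until they dropped in. I then lowered them to the thread floor and drove about 1.65 rad clockwise.
- **Snug:** The tool stopped sinking at z of about 0.0688, roughly 4 mm below floor contact, as specified. At the end it held about 0.30 N m with no downward press. That is at the top of the 0.2–0.3 range; the torque peaked at 0.37 N m, under the 0.7 limit.
- **Last pictures:** The flange lies flat and covers the ring, centred within about 1 mm of the bush. The bar stands where I left it, and the black-knobbed bolt and sanding block have not moved.

**Doubts:**
- I pressed harder than intended twice, briefly: about 29 N when the lugs reached the floor and about 24 N when the flange seated.
- I could not measure the bush twist directly; I judge it sound only from the torques.
- I saw the cork squeeze only as the flange lying flush, not as a reading.

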